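# Pull a hotplate knob for washing

### The arm

A 6-joint arm with a two-finger parallel gripper is mounted at the origin on the work surface. World frame = base frame: x ahead of the robot, y to its left, z up, the work surface at z = 0. Lengths are in m, angles in rad, forces in N, time in s.
With the tool pointing down it reaches from about 0.275 to 0.725 m from the base axis. Payload 5.6 kg.
Tool frame: the origin (TCP) lies between the finger pads; the fingertips stand 22 mm ahead of it and the grasp point (between the pads) lies 3 mm ahead of it; z points along the fingers, y is the line along which they close (so a half turn about z gives the same grasp; the last joint's range is limited). The gripper opens to 85 mm and grips with 20 to 120 N. Pads are 22 mm wide; open, the fingers measure 114 mm over their backs; the gripper's body (76 mm by 85 mm) begins 54 mm behind the grasp point. The pads swing forward as they close: fully open they stand 13 mm farther back than shut.
Start: joints at [1.408, 0.255, 0.108, 0, -1.424, -0.285], TCP at [0.238, 0.496, 0.253] pointing down, gripper open.
Joint ranges: [-2.95, 2.95], [-1.21, 1.97], [-1.09, 1.5], [-2.87, 1.71], [-2.94, -0.07], [-3.05, 3.05]. Speed limits (rad/s): [2.57, 2.57, 3.14, 3.14, 3.14, 3.14].

### API

Orientations are given as [roll, pitch, yaw] about the fixed x, y, z axes, in that order (R = Rz(yaw) Ry(pitch) Rx(roll)).
In Python, from station import r gives the robot as it stands.
- The arm moves only by the tool carry_out, never from a script. Its argument "rows" is a list of rows, each a list of 4 numbers: the shift along the tool's x, y, z in cm, then the turn about the tool's z in rad. A call has exactly 10 rows; each row is the pose to reach, as a shift and turn from the pose commanded when the call began, along the tool's axes at that moment; what a row does not reach only later rows make up. A row lasts 1/12 s, in which the tool goes at most 41.7 mm and 7.16 degrees, less where a joint would pass 70% of its speed; a pose out of reach is approached as far as the arm can. A call with a gripper value outside its range is refused whole. "grip" is the opening, from 0 (shut) to 1 (fully open), set as the call begins (left out, the last holds). The fingers move at their own pace and stop on an object; "squeeze" is the grip in N (left out, the last holds). Time passes only in rows, so rows that repeat a pose let the fingers close, or fill a call up. It gives the time, the measured TCP pose, the force, the opening and the grip force at its end, in the units of the state.
- r.get_state(): the state, without advancing time (a new reading comes with each control period).
- r.read_camera(name): name is "scene" or "top" or "wrist"; returns (picture, depth): 480x640x3 uint8, blue, green, red; 480x640 float32, m along the optical axis (not along the pixel's ray), 0 where there is no reading.
- r.camera_params(name): a dict with "K" (3x3 intrinsics, pixels), "eye" and "rotation" of the camera in the world. Camera axes: x right, y down, z forward; pixel columns grow to the right and rows downward; lengths in m; the calibration is good to about 2 mm. A picture is of the moment at which its call begins: read the wrist's pose just before it. camera_params takes no time and is no camera call; for the wrist camera it gives the pose at the moment of the call.
- r.job_done(): hands the job in; it is judged then, once.
Trained networks look in the newest picture that a camera, given by its name, has taken for a name from the list of things; names that differ only in an ending like _2 or _b are one class to them, and where a whole thing is asked for, a point or a joint stands for the part that bears it (a point fixed in the world has none). Each returns a list of dicts, best first, with "p" (0 to 1); they miss things now and then, are a little off and sometimes report something else, mostly with a low value. They report only what shows in the picture. A call takes as long as a camera call. They do not tell look-alikes from the thing itself.
- r.spot_in(camera, name): "bbox" ([left, top, right, bottom] in pixels, round what is visible of it).
- r.outline_of(camera, name): "pixels" (480x640 bool, what is visible of it) and "bbox" ([left, top, right, bottom] in pixels, round what is visible of it).
The state is a dict: "time_s": time; "joint_pos": joint angles; "qd": joint speeds; "joint_torque": joint torques, N m; "eef_pos": TCP position; "orientation": TCP orientation; "contact_force": force on the tool from outside, world axes, zero at the start; "ft_torque": the same for the moment, N m; "gripper_width": finger opening in m; "grip_force": force on a finger pad.
Only numpy, scipy, OpenCV 4.12 (cv2) and the standard library are available. Lean on these libraries where they do the work, as an engineer would, in place of code of your own. Each camera call takes 0.05 s, during which the arm holds its last target. There are 200 camera calls.

### The job

The plain round knob of the hotplate has to go to the wash: hook the C-shaped puller's fork under it and pull straight up until it pops off, keeping the fingers off the knob. Carry it on the fork to the shallow steel tray and gently stand the puller upright in the tray, so that both are in it, and let go. Leave the bar-topped knob fitted and the pan where it is.

Things in the scene. Friction and masses are not known exactly. Their poses are not given: they have to be found in the camera images.
- hotplate: Fixed steel hotplate 280 (x) x 260 (y) mm, flat deck 60 mm above the table. Origin: centre of its underside; x points from the front edge (by the robot) to the back, z up. Two knobs at x -95, y +-65 mm (which is which varies), each on a 17 mm round collar that leaves an open 14 mm gap between deck and knob, free from the front and sides. Behind: 150 mm cooking disc at x +45, 8 mm high.
- round_knob_base (a point): The knob to pull: plain flat-topped round black knob, 44 mm diameter, 26 mm high, 45 g. The point is the centre of its flat underside, 74 mm above the table while fitted; its axes are then the hotplate's. A spring snap holds it: roughly 7 to 13 N straight up, free after 8 mm of lift, clear of its spindle after 18 mm.
- bar_knob_base (a point): The other knob, same body but with a 40 x 10 x 14 mm bar on top (40 mm high in all). The point is the centre of its underside. It stays on.
- puller_grip (a point): Centre of the puller's handle, 69 mm above the fork's underside. The puller is C-shaped, steel with a black handle, 0.18 kg, standing upright on its fork on the table. Handle on top: level bar 66 mm long (x), 16 wide (y), 30 high, flat sides. x points to the open tips of the fork, z up. A 30 mm wide upright strip 25 to 33 mm behind this point joins handle and fork.
- puller_fork (a point): Middle of the fork at its prongs' top face, 6 mm ahead (x) of the handle's centre and 65 mm below it, same axes. The knob rides centred over it. Two level prongs 10 mm wide, 4 thick, slot between them 26, 46 over all; tips 28 mm ahead, their last 4 mm raised 2 mm to keep the knob on. Slot closed by the strip 29 mm behind. Opening above the prongs 50 mm high up to the handle.
- tray: Shallow open stainless tray, fixed, 210 (x) x 160 (y) mm, rim 28 mm high, walls and floor 4 mm thick. Origin: centre of its underside on the table. Empty.
- pan_base (a point): Dark steel pan, 140 mm diameter, 45 mm high, two side handles, standing on the cooking disc; the point is the centre of its underside.
Not all that is in view belongs to the job. Leave any blue, orange or purple look-alike of the part that bears round_knob_base alone.

How it is judged:
By the outcome, as a careful person would: the job done as asked, in the order asked, and still so for the second after the job is handed in, with the robot touching nothing.
It also fails if it takes over 61 s, if anything falls off the work surface, if the arm or the gripper's body presses on something with over 40 N, if the wrist force passes 120 N, or if a joint passes its speed limit or range.

## Working session

There is one attempt and no reset: what is moved stays moved. The work goes in short steps, Python scripts to look and compute and a tool call to move; the robot and the scene stay as the last step left them, time stands still between calls to the robot, and variables do not carry over. Pictures are saved under pics/ and viewed, at most 10 in all, crops included, and the job is handed in when it is done.

Besides the shell and the picture viewer there is one more tool, called after ">>>" as a command line: name --pt "numbers of a row" for each row, then --argument value for the rest. carry_out: Moves the arm, as the interface text tells. Its arguments: {"type":"object","properties":{"rows":{"type":"array"},"grip":{"type":"number"},"squeeze":{"type":"number"}},"required":["rows"]}

```bash
mkdir -p pics
cat > h.py <<'E'
from station import r
import numpy as np, cv2
def pts(cam,mask,d,P):
    v,u=np.nonzero(mask&(d>0)); z=d[v,u]; K=P["K"]
    c=np.c_[(u-K[0][2])/K[0][0]*z,(v-K[1][2])/K[1][1]*z,z]
    return c@np.array(P["rotation"]).T+np.array(P["eye"])
def see(cam,names,tag=None):
    P=r.camera_params(cam); im,d=r.read_camera(cam); vis=im.copy()
    for n in names:
        for o in r.outline_of(cam,n)[:3]:
            if o["p"]<.2: continue
            p=pts(cam,o["pixels"],d,P)
            print(cam,n,round(o["p"],2),np.round(o["bbox"]),"med",np.round(np.median(p,0),3),"lo",np.round(np.percentile(p,2,0),3),"hi",np.round(np.percentile(p,98,0),3))
    if tag: cv2.imwrite(f"pics/{tag}.png",vis)
    return im,d,P
E
python3 - <<'E'
from h import *
N=["hotplate","round_knob_base","bar_knob_base","puller_grip","puller_fork","tray","pan_base"]
a=see("scene",N)[0]; b=see("top",N)[0]
cv2.imwrite("pics/a.png",a);cv2.imwrite("pics/b.png",b)
print(r.get_state())
for c in("scene","top"): print(r.camera_params(c))
E
```

```text
Traceback (most recent call last):
  File "h.py", line 12, in see
    p=pts(cam,o["pixels"],d,P)
  File "h.py", line 6, in pts
    return c@np.array(P["rotation"]).T+np.array(P["eye"])
           ~~~~~~~~~~~~~~~~~~~~~~~~~~~^~~~~~~~~~~~~~~~~~~
ValueError: operands could not be broadcast together with shapes (7954,) (3,)
```

Run:
```python
from station import r
for c in("scene","top","wrist"): print(c,r.camera_params(c))
print(r.get_state())
```

```text
scene {'K': array([[487.18159249,   0.        , 313.51327413],
       [  0.        , 487.18159249, 244.61954781],
       [  0.        ,   0.        ,   1.        ]]), 'eye': array([ 1.25825146, -0.24254264,  0.95684882]), 'rotation': array([-2.47168406,  0.00623846,  1.23178953])}
top {'K': array([[520.60162249,   0.        , 321.82615092],
       [  0.        , 520.60162249, 241.43601311],
       [  0.        ,   0.        ,   1.        ]]), 'eye': array([0.44348155, 0.01139236, 1.04543544]), 'rotation': array([-2.98568266, -0.02782501, -1.55416873])}
wrist {'K': array([[410.93816471,   0.        , 317.76911001],
       [  0.        , 410.93816471, 239.54614998],
       [  0.        ,   0.        ,   1.        ]]), 'eye': array([0.30818633, 0.46265443, 0.37369067]), 'rotation': array([ 2.83783225e+00, -1.64253590e-03, -2.01810075e+00])}
{'time_s': 0.1, 'joint_pos': array([ 1.40761710e+00,  2.55708793e-01,  1.07140521e-01, -4.03932831e-04,
       -1.42389464e+00, -2.84601982e-01]), 'qd': array([ 0.00026436, -0.00277159,  0.00399314,  0.00047008, -0.00031038,
       -0.00168052]), 'joint_torque': array([-2.87128707e-03, -3.87601662e+01,  2.38475132e+01,  5.37796542e+00,
       -3.81531005e-03, -4.53749038e-06]), 'eef_pos': array([0.23791199, 0.49544136, 0.25248053]), 'orientation': array([ 3.13988094e+00, -8.45248545e-05, -4.47840595e-01]), 'contact_force': array([0.18676408, 0.56516131, 0.76712242]), 'ft_torque': array([-0.06594031,  0.02016099, -0.00828322]), 'grip_force': 0.0, 'gripper_width': 0.08527796061283659}
```

```bash
sed -i 's/np.array(P\["rotation"\]).T/Rot.from_euler("xyz",P["rotation"]).as_matrix().T/; 2a from scipy.spatial.transform import Rotation as Rot' h.py
python3 - <<'E'
from h import *
N=["hotplate","round_knob_base","bar_knob_base","puller_grip","puller_fork","tray","pan_base"]
a=see("scene",N)[0]; b=see("top",N)[0]
cv2.imwrite("pics/a.png",a);cv2.imwrite("pics/b.png",b)
E
```

```text
scene hotplate 0.9 [243. 213. 402. 340.] med [ 0.68  -0.051  0.06 ] lo [ 0.535 -0.172  0.022] hi [0.809 0.112 0.069]
scene round_knob_base 0.84 [311. 216. 328. 236.] med [0.57  0.011 0.099] lo [ 0.543 -0.007  0.077] hi [0.583 0.032 0.104]
scene round_knob_base 0.77 [294. 202. 312. 227.] med [0.451 0.007 0.024] lo [ 0.41  -0.012 -0.001] hi [0.464 0.033 0.03 ]
scene round_knob_base 0.77 [385. 220. 403. 239.] med [0.582 0.201 0.025] lo [0.542 0.184 0.002] hi [0.597 0.225 0.03 ]
scene bar_knob_base 0.65 [261. 238. 284. 261.] med [ 0.599 -0.114  0.1  ] lo [ 0.543 -0.132  0.058] hi [ 0.613 -0.089  0.116]
scene puller_grip 0.91 [414. 159. 446. 202.] med [0.468 0.362 0.037] lo [ 0.442  0.346 -0.001] hi [0.509 0.393 0.086]
scene puller_fork 0.51 [298. 246. 374. 310.] med [ 0.708 -0.008  0.076] lo [ 0.648 -0.09   0.071] hi [0.783 0.067 0.114]
scene tray 0.71 [417. 158. 444. 203.] med [0.466 0.362 0.045] lo [0.443 0.346 0.   ] hi [0.508 0.392 0.086]
scene tray 0.63 [120. 214. 204. 309.] med [ 0.473 -0.364  0.006] lo [ 0.366 -0.44   0.001] hi [ 0.578 -0.283  0.03 ]
scene pan_base 0.6 [297. 245. 
[... 446 characters left out ...]
2]
top round_knob_base 0.72 [199. 238. 222. 264.] med [0.574 0.206 0.027] lo [0.555 0.187 0.001] hi [0.595 0.228 0.031]
top bar_knob_base 0.58 [366. 233. 390. 256.] med [ 0.589 -0.108  0.102] lo [ 0.57  -0.129  0.085] hi [ 0.61  -0.091  0.117]
top puller_grip 0.94 [105. 287. 137. 323.] med [0.471 0.362 0.072] lo [0.442 0.347 0.   ] hi [0.506 0.378 0.088]
top puller_fork 0.59 [108. 287. 135. 322.] med [0.472 0.363 0.077] lo [0.442 0.348 0.003] hi [0.506 0.377 0.088]
top tray 0.77 [447. 258. 540. 368.] med [ 0.469 -0.363  0.006] lo [ 0.37  -0.438  0.002] hi [ 0.573 -0.278  0.03 ]
top pan_base 0.87 [269. 138. 376. 216.] med [ 0.72  -0.008  0.076] lo [ 0.646 -0.09   0.071] hi [0.779 0.076 0.116]
```

View pics/a.png

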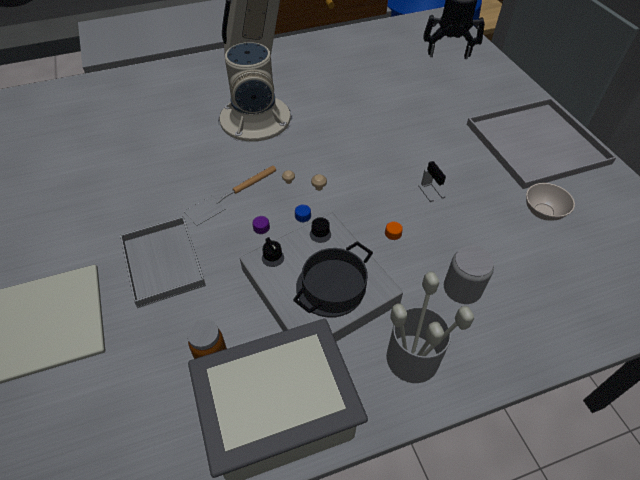

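View pics/b.png

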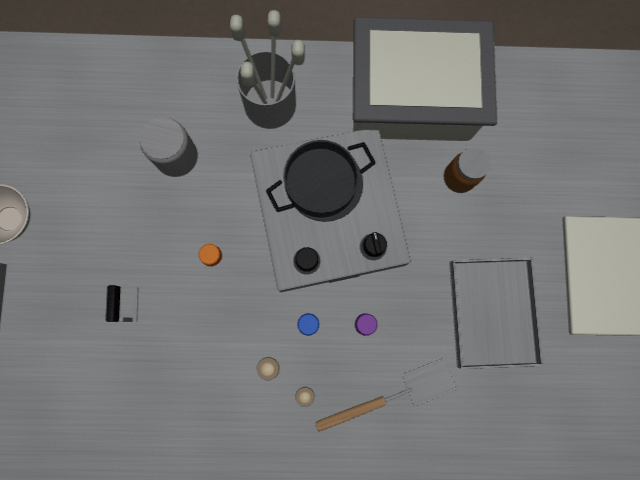

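Picture a: puller at (433,180), tray at (162,258), round knob at (320,228), bar knob (272,250). Picture b agrees: round knob (307,259), bar knob (375,244), blue, purple and orange look-alikes on the table, and the puller at (120,304).

```bash
cat >> h.py <<'E'
def go(p,yaw,frm=None):
    s=r.get_state(); p0=np.array(s["eef_pos"]); o=s["orientation"]
    R=Rot.from_euler("xyz",o).as_matrix(); 
    y0=np.arctan2(R[1,0],R[0,0])
    print("at",np.round(p0,4),"rpy",np.round(o,4),"shift cm",np.round(R.T@(np.array(p)-p0)*100,2),"turn",round(-(yaw-y0),3))
def pca(p):
    (cx,cy),(w,h),a=cv2.minAreaRect(p[:,:2].astype(np.float32)); return np.round([cx,cy,w,h],4),round(a,1)
E
python3 - <<'E'
from h import *
for c in("scene","top"):
    im,d,P=see(c,[])
    o=r.outline_of(c,"puller_grip")[0]; p=pts(c,o["pixels"],d,P)
    q=p[p[:,2]>.06]; print(pca(q),q[:,2].max(),np.median(q[:,2])); q=p[p[:,2]<.012]; print(pca(q))
    if c=="scene":cv2.imwrite("pics/c.png",cv2.resize(im[140:220,390:490],None,fx=6,fy=6,interpolation=cv2.INTER_CUBIC))
go([.44,.36,.25],0)
E
```

```text
(array([0.4768, 0.3652, 0.0692, 0.0244]), 6.4) 0.08831646073847577 0.07972728022347686
(array([0.447 , 0.3718, 0.0566, 0.1285]), 88.7)
(array([0.4732, 0.3699, 0.0666, 0.0229]), 8.4) 0.09080544692134196 0.08424085939834902
(array([0.4739, 0.3528, 0.0356, 0.0651]), 65.9)
at [0.2381 0.4958 0.2533] rpy [ 3.1416  0.     -0.4478] shift cm [24.08  3.5   0.33] turn -0.448
```

View pics/c.png

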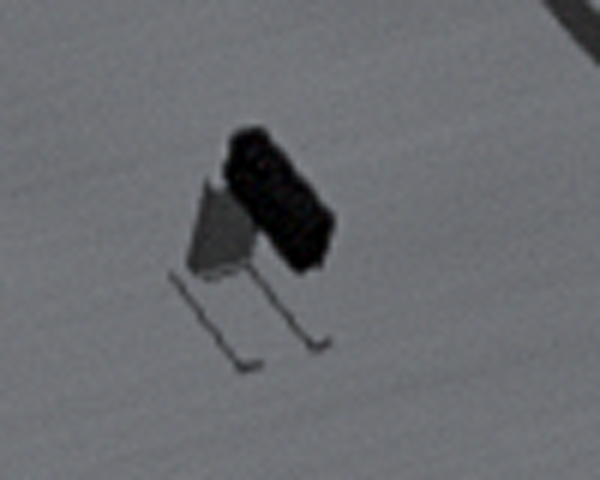

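Picture c: the handle runs from (245,140) to (310,260) in the crop. The strip is behind at (220,230) and the open prong tips are at (250,367) and (320,345), so the fork faces world +x with a yaw of about 0.1.

>>> carry_out --pt "3 0.4 0 -0.1" --pt "6 0.8 0 -0.2" --pt "9 1.1 0 -0.3" --pt "12 1.5 0 -0.4" --pt "15 1.9 0 -0.5" --pt "18 2.3 0 -0.55" --pt "21 2.7 0 -0.55" --pt "23 2.9 0 -0.55" --pt "23.8 3 0 -0.55" --pt "23.8 3 0 -0.55" --grip 1

```text
time_s: 1.93
eef_pos: [0.4409, 0.3647, 0.253]
orientation: [3.141, 0.0, 0.1]
contact_force: [-0.3, 0.6, -0.2]
gripper_width: 0.0852
grip_force: 0.0
```

Run:
```python
from h import *
im,d,P=see("wrist",["puller_grip"],"d")
o=r.outline_of("wrist","puller_grip")[0]; p=pts("wrist",o["pixels"],d,P)
q=p[p[:,2]>.075]; print(pca(q),np.median(q[:,2])); q=p[p[:,2]<.012]; print(pca(q))
go([.474,.367,.2],.11)
```

```text
wrist puller_grip 0.94 [286. 118. 345. 221.] med [0.475 0.37  0.081] lo [0.444 0.349 0.003] hi [0.507 0.393 0.086]
(array([0.4753, 0.3704, 0.0658, 0.016 ]), 1.9) 0.084368162684091
(array([0.4747, 0.3702, 0.0691, 0.0463]), 1.9)
at [0.439  0.3662 0.2533] rpy [-3.1414e+00  2.0000e-04  1.0270e-01] shift cm [3.49 0.28 5.32] turn -0.007
```

View pics/d.png

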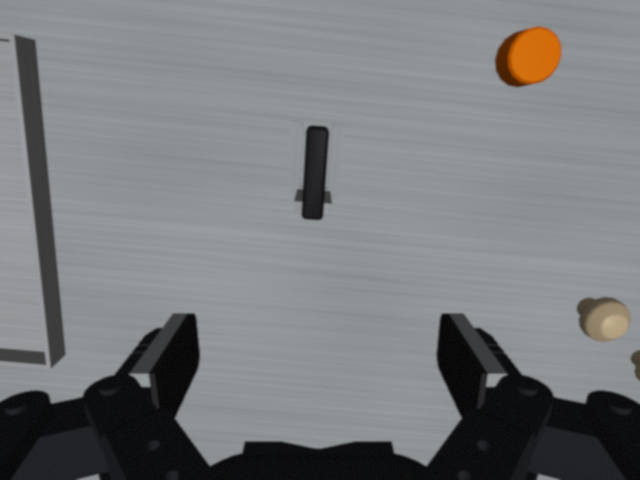

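Picture d: the handle is at (315,172), the strip is at its lower end, and the prongs point up the picture (+x). I will descend straight onto it.

>>> carry_out --pt "1.2 0 2 0.03" --pt "2.4 0 5 0.07" --pt "3.6 -0.1 8 0.07" --pt "3.6 -0.1 11 0.07" --pt "3.6 -0.1 13.5 0.07" --pt "3.6 -0.1 15.5 0.07" --pt "3.6 -0.1 17 0.07" --pt "3.6 -0.1 17.9 0.07" --pt "3.6 -0.1 17.9 0.07" --pt "3.6 -0.1 17.9 0.07" --grip 1

```text
time_s: 2.92
eef_pos: [0.4751, 0.371, 0.0748]
orientation: [3.142, -0.0, 0.033]
contact_force: [-0.1, 0.3, 0.2]
gripper_width: 0.0853
grip_force: 0.0
```

>>> carry_out --pt "0 0 0 0" --pt "0 0 0 0" --pt "0 0 0 0" --pt "0 0 0 0" --pt "0 0 0 0" --pt "0 0 0 0" --pt "0 0 0 0" --pt "0 0 0 0" --pt "0 0 0 0" --pt "0 0 0 0" --grip 0 --squeeze 70

```text
time_s: 3.75
eef_pos: [0.4756, 0.3703, 0.0747]
orientation: [-3.142, -0.001, 0.032]
contact_force: [-0.7, -1.3, 4.7]
gripper_width: 0.0152
grip_force: 68.8
```

Run:
```python
from h import *
s=r.get_state();print(s["eef_pos"],s["orientation"],s["gripper_width"],s["grip_force"])
for c in ("top","scene"):
    im,d,P=see(c,[])
    for n in("round_knob_base","bar_knob_base"):
      for o in r.outline_of(c,n)[:2]:
        p=pts(c,o["pixels"],d,P); z0=.098 if n[0]=="r" else .112
        q=p[(p[:,2]>.096)]
        if len(q)>20: print(c,n,len(q),np.round([(q.min(0)+q.max(0))/2,q.mean(0),np.median(q,0)],4).tolist())
    o=r.outline_of(c,"hotplate")[0]; p=pts(c,o["pixels"],d,P); q=p[abs(p[:,2]-.06)<.006]; print(pca(q),np.median(q[:,2]))
    o=max(r.outline_of(c,"tray"),key=lambda o:-np.median(pts(c,o["pixels"],d,P)[:,1])); p=pts(c,o["pixels"],d,P); print("tray",pca(p))
```

```text
[0.47560103 0.37030736 0.07471925] [-3.14153851e+00 -5.55257626e-04  3.22820854e-02] 0.015152405800754495 68.76895308494568
top bar_knob_base 408 [[0.5902, -0.1106, 0.1077], [0.5899, -0.1097, 0.1056], [0.5897, -0.1086, 0.1025]]
(array([ 0.6689, -0.0258,  0.2814,  0.26  ]), 13.2) 0.061441336765380994
tray (array([ 0.4721, -0.3649,  0.2101,  0.1753]), 3.3)
scene bar_knob_base 226 [[0.5941, -0.1147, 0.107], [0.5953, -0.1149, 0.105], [0.5955, -0.1155, 0.1021]]
(array([ 0.6692, -0.0279,  0.2816,  0.2618]), 13.2) 0.06064923434788205
tray (array([ 0.4571, -0.3638,  0.2447,  0.165 ]), 3.2)
```

>>> carry_out --pt "0 0 -1 0" --pt "0 0 -3 0" --pt "0 1 -6 0" --pt "0 3 -9 0" --pt "-0.1 6 -11 -0.02" --pt "-0.3 9 -12.6 -0.05" --pt "-0.4 12 -12.6 -0.08" --pt "-0.5 15 -12.6 -0.11" --pt "-0.6 18 -12.6 -0.14" --pt "-0.7 21 -12.6 -0.16"

```text
time_s: 5.08
eef_pos: [0.4744, 0.159, 0.2001]
orientation: [-3.141, 0.001, 0.194]
contact_force: [0.2, -0.4, -2.4]
gripper_width: 0.0151
grip_force: 68.5
```

>>> carry_out --pt "-0.5 3 0 -0.04" --pt "-0.8 6 0 -0.04" --pt "-1.3 9 0 -0.04" --pt "-1.8 12 0 -0.04" --pt "-2.1 14 0 -0.04" --pt "-2.4 15.4 0 -0.04" --pt "-2.6 16.2 0 -0.04" --pt "-2.6 16.4 0 -0.04" --pt "-2.6 16.4 0 -0.04" --pt "-2.6 16.4 0 -0.04"

```text
time_s: 5.92
eef_pos: [0.481, -0.005, 0.2002]
orientation: [-3.141, 0.0, 0.233]
contact_force: [0.7, 0.1, -2.5]
gripper_width: 0.015
grip_force: 68.4
```

Run:
```python
from h import *
s=r.get_state();print(s["eef_pos"],s["orientation"],s["gripper_width"],s["grip_force"])
im,d,P=see("wrist",["puller_grip"],"e")
for n in("round_knob_base","bar_knob_base"):
  for o in r.outline_of("wrist",n)[:3]:
    p=pts("wrist",o["pixels"],d,P); q=p[p[:,2]>.096]
    print(n,o["p"],np.round(o["bbox"]),len(q))
    if len(q)>20: print(pca(q),np.round([(q.min(0)+q.max(0))/2,np.median(q,0)],4).tolist())
p=pts("wrist",d>0,d,P); q=p[(abs(p[:,2]-.061)<.005)&(p[:,0]>.55)]; print("deck",np.median(q[:,2]))
go([.5552,.0141,.139],.23)
```

```text
[ 0.48096786 -0.00502618  0.20017805] [-3.14117605e+00  9.46950628e-05  2.32517278e-01] 0.014993916421471203 68.44285368919373
wrist puller_grip 0.67 [267. 201. 365. 447.] med [ 0.491 -0.003  0.209] lo [ 0.454 -0.026  0.129] hi [0.514 0.02  0.211]
wrist puller_grip 0.2 [584. 269. 639. 428.] med [ 0.404 -0.283  0.012] lo [ 0.366 -0.33   0.001] hi [ 0.48  -0.278  0.029]
round_knob_base 0.74 [393. 256. 452. 318.] 0
round_knob_base 0.73 [ 0.  0. 84. 45.] 0
round_knob_base 0.66 [276.  53. 356. 142.] 5370
(array([0.5624, 0.0157, 0.041 , 0.0409]), 49.0) [[0.5623, 0.0157, 0.1], [0.5629, 0.0159, 0.1005]]
bar_knob_base 0.84 [510.  55. 611. 141.] 5869
(array([ 0.5923, -0.11  ,  0.0402,  0.042 ]), 34.6) [[0.5917, -0.1104, 0.1064], [0.5914, -0.1057, 0.1018]]
deck 0.0605654858427607
at [ 0.481  -0.005   0.2002] rpy [-3.1415e+00  1.0000e-04  2.3330e-01] shift cm [ 7.66 -0.14  6.12] turn 0.003
```

View pics/e.png

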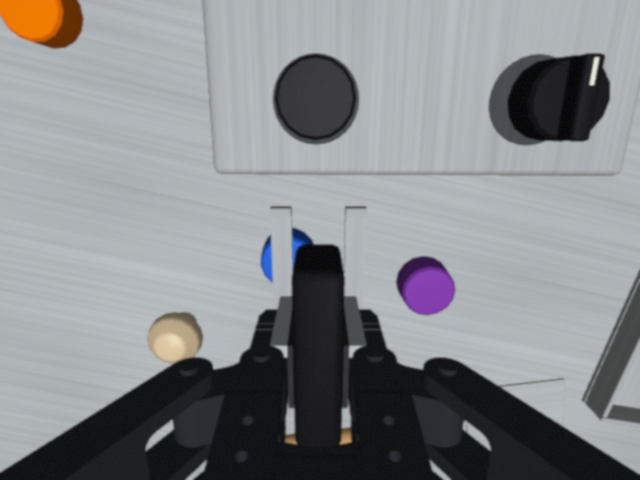

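Picture e: the round knob is at (316,97), straight ahead of the prongs (tips at (281,207) and (355,207)). The puller is level in the grip. Next I lower it to the gap height, with the fork about 4 mm over the deck.

>>> carry_out --pt "0 0 1 0" --pt "0 -0.1 2.5 0" --pt "0 -0.1 4 0" --pt "0 -0.1 5.2 0" --pt "0 -0.1 6 0" --pt "0 -0.1 6.1 0" --pt "0 -0.1 6.1 0" --pt "0 -0.1 6.1 0" --pt "0 -0.1 6.1 0" --pt "0 -0.1 6.1 0"

```text
time_s: 6.95
eef_pos: [0.4812, -0.0046, 0.14]
orientation: [3.142, -0.002, 0.232]
contact_force: [-0.4, 0.0, -2.2]
gripper_width: 0.0151
grip_force: 68.5
```

Run:
```python
from h import *
s=r.get_state();print(s["eef_pos"],s["orientation"],s["contact_force"])
go([.5565,.0143,.139],.23)
im,d,P=see("wrist",[])
for o in r.outline_of("wrist","round_knob_base")[:3]:
    p=pts("wrist",o["pixels"],d,P); q=p[p[:,2]>.096]
    if len(q)>20: print(pca(q),np.median(q[:,2]))
p=pts("wrist",d>0,d,P)
s=r.get_state(); e=s["eef_pos"]; l=(p-e)@Rot.from_euler("xyz",s["orientation"]).as_matrix()
f=(abs(abs(l[:,1])-.018)<.003)&(l[:,0]>.012)&(l[:,0]<.028)&(p[:,2]>.063)&(p[:,2]<.075); print("prong top z",f.sum(),np.median(p[f,2]), [np.median(p[f&(l[:,1]*k>0),2]) for k in(1,-1)])
g=(l[:,0]>.03)&(l[:,0]<.036)&(p[:,2]>.065)&(p[:,2]<.08)&(abs(l[:,1])<.03);print("tips y",l[g,1].min(),l[g,1].max(),np.median(p[g,2]))
```

```text
[ 0.48118622 -0.00463341  0.14002661] [ 3.14155059e+00 -1.50420533e-03  2.32266030e-01] [-0.42940043  0.04551383 -2.23980678]
at [ 0.4812 -0.0046  0.14  ] rpy [ 3.1416e+00 -1.5000e-03  2.3230e-01] shift cm [ 7.76 -0.11  0.11] turn 0.002
(array([0.5624, 0.0157, 0.0413, 0.0412]), 68.8) 0.10046733860681643
prong top z 770 0.06998857389381104 [np.float64(0.07005040098018622), np.float64(0.06994868542589616)]
tips y -0.022949725810101382 0.023132459922177856 0.07178722255197134
```

>>> carry_out --pt "0.5 -0.1 0.1 0" --pt "1.5 -0.1 0.1 0" --pt "2.5 -0.1 0.1 0" --pt "3.5 -0.1 0.1 0" --pt "4.5 -0.1 0.1 0" --pt "5.5 -0.1 0.1 0" --pt "6.4 -0.1 0.1 0" --pt "7.2 -0.1 0.1 0" --pt "7.7 -0.1 0.1 0" --pt "7.7 -0.1 0.1 0"

```text
time_s: 7.88
eef_pos: [0.5564, 0.0142, 0.138]
orientation: [3.141, 0.0, 0.232]
contact_force: [-1.0, 0.2, -2.2]
gripper_width: 0.0149
grip_force: 68.5
```

Run:
```python
from h import *
go([.5565,.0143,.139],.23)
im,d,P=see("wrist",[],"f"); print(r.get_state()["contact_force"])
for c in("wrist","top"):
  if c=="top": im,d,P=see(c,[])
  for o in r.outline_of(c,"round_knob_base")[:4]:
    p=pts(c,o["pixels"],d,P); q=p[p[:,2]>.09]
    if len(q)>20: print(c,pca(q),np.median(q[:,2]))
```

```text
at [0.5564 0.0142 0.138 ] rpy [3.1415e+00 1.0000e-04 2.3230e-01] shift cm [ 0.01 -0.01 -0.1 ] turn 0.002
[ 0.34691502 -0.10298386 -1.7795429 ]
wrist (array([0.5714, 0.0178, 0.0356, 0.0419]), 15.0) 0.10002254084064335
wrist (array([0.5571, 0.0155, 0.0657, 0.0218]), 9.6) 0.14752274216613367
```

View pics/f.png

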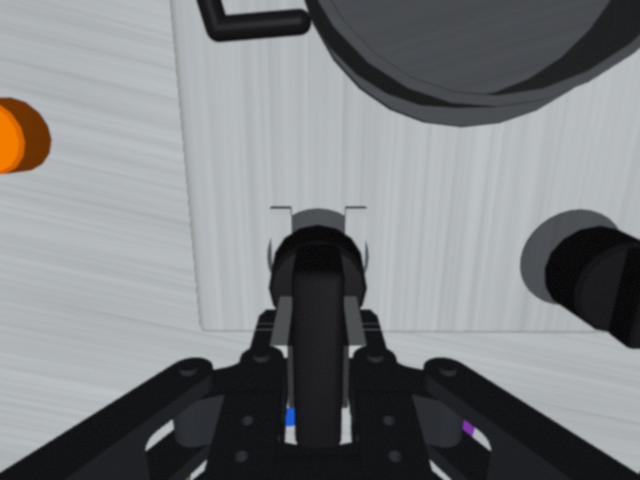

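Picture f: the fork is fully under the knob at (318,270). The raised tips at (281,207) and (355,207) stand beyond it, centred, and no contact force shows. I will pull straight up, slowly.

>>> carry_out --pt "0 0 -0.2 0" --pt "0 0 -0.4 0" --pt "0 0 -0.5 0" --pt "0 0 -0.6 0" --pt "0 0 -0.7 0" --pt "0 0 -0.8 0" --pt "0 0 -0.9 0" --pt "0 0 -1.0 0" --pt "0 0 -1.1 0" --pt "0 0 -1.2 0"

```text
time_s: 8.92
eef_pos: [0.5554, 0.0139, 0.1507]
orientation: [3.141, 0.0, 0.232]
contact_force: [-0.0, -0.7, -2.0]
gripper_width: 0.0149
grip_force: 69.3
```

>>> carry_out --pt "0 0 -0.1 0" --pt "0 0 -0.2 0" --pt "0 0 -0.3 0" --pt "0 0 -0.5 0" --pt "0 0 -0.7 0" --pt "0 0 -0.9 0" --pt "0 0 -1.1 0" --pt "0 0 -1.4 0" --pt "0 0 -1.7 0" --pt "0 0 -2.0 0"

```text
time_s: 9.75
eef_pos: [0.5555, 0.014, 0.1707]
orientation: [3.142, -0.0, 0.232]
contact_force: [-0.3, 0.3, -2.7]
gripper_width: 0.0151
grip_force: 69.3
```

Run:
```python
from h import *
go([.5565,.0143,.21],.23)
im,d,P=see("wrist",[],"g"); e=r.get_state()["eef_pos"]; print(r.get_state()["contact_force"],r.get_state()["ft_torque"])
for o in r.outline_of("wrist","round_knob_base")[:4]:
    p=pts("wrist",o["pixels"],d,P); q=p[p[:,2]>.09]
    if len(q)>20: print(pca(q),np.median(q[:,2]),np.median(q[:,2])-e[2])
```

```text
at [0.5555 0.014  0.1707] rpy [ 3.1416e+00 -2.0000e-04  2.3220e-01] shift cm [ 0.11 -0.01 -3.93] turn 0.002
[-0.32844857  0.18033412 -1.95702478] [ 0.00216012 -0.1050785   0.03024872]
(array([0.5686, 0.0172, 0.0309, 0.0417]), 14.0) 0.1256470538564344 -0.04571625781432376
```

View pics/g.png

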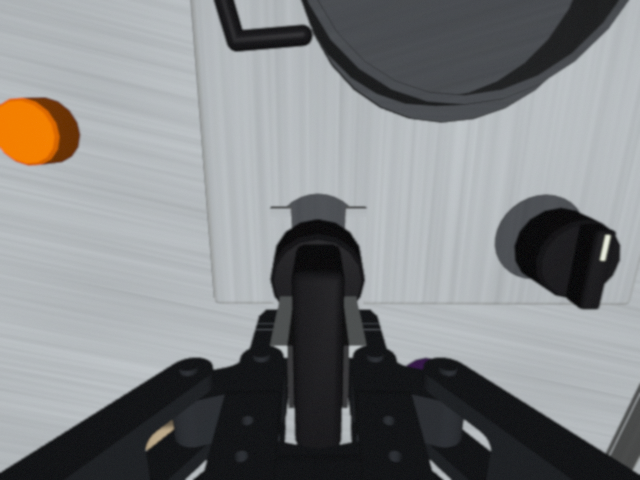

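Picture g: the knob has come off and rides on the fork at (318,262). Its top is at z 0.126, which matches the fork height, and the spindle shadow is below it. I will lift further and carry it gently.

>>> carry_out --pt "0 0 -0.2 0" --pt "0 0 -0.5 0" --pt "0 0 -1.0 0" --pt "0 0 -1.6 0" --pt "0 0 -2.3 0" --pt "0 0 -3.0 0" --pt "0 0 -3.6 0" --pt "0 0 -4.1 0" --pt "0 0 -4.4 0" --pt "0 0 -4.5 0"

```text
time_s: 10.68
eef_pos: [0.5557, 0.014, 0.216]
orientation: [3.142, -0.001, 0.232]
contact_force: [0.1, -0.4, -2.5]
gripper_width: 0.0151
grip_force: 69.5
```

>>> carry_out --pt "-0.09 0.18 0 0" --pt "-0.26 0.54 0 0" --pt "-0.52 1.08 0 0" --pt "-0.87 1.8 0 0" --pt "-1.31 2.7 0 0" --pt "-1.83 3.78 0 0" --pt "-2.44 5.04 0 0" --pt "-3.1 6.39 0 0" --pt "-3.75 7.74 0 0" --pt "-4.4 9.09 0 0"

```text
time_s: 11.52
eef_pos: [0.5329, -0.0865, 0.2154]
orientation: [3.141, 0.0, 0.232]
contact_force: [0.3, 0.1, -2.4]
gripper_width: 0.0147
grip_force: 69.5
```

>>> carry_out --pt "-0.65 1.35 0 0" --pt "-1.31 2.7 0 0" --pt "-1.96 4.05 0 0" --pt "-2.62 5.4 0 0" --pt "-3.27 6.75 0 0" --pt "-3.92 8.1 0 0" --pt "-4.58 9.45 0 0" --pt "-5.23 10.8 0 0" --pt "-5.89 12.15 0 0" --pt "-6.54 13.5 0 0"

```text
time_s: 12.35
eef_pos: [0.4999, -0.2329, 0.2154]
orientation: [3.141, 0.0, 0.231]
contact_force: [0.4, 0.1, -3.0]
gripper_width: 0.0149
grip_force: 69.5
```

>>> carry_out --pt "-0.65 1.35 0 0" --pt "-1.31 2.7 0 0" --pt "-1.96 4.05 0 0" --pt "-2.62 5.4 0 0" --pt "-3.27 6.75 0 0" --pt "-3.88 8.0 0 0" --pt "-4.4 9.1 0 0" --pt "-4.84 10.0 0 0" --pt "-5.1 10.6 0 0" --pt "-5.3 10.9 0 0"

```text
time_s: 13.18
eef_pos: [0.474, -0.3503, 0.2152]
orientation: [-3.142, 0.0, 0.231]
contact_force: [0.5, 0.6, -2.4]
gripper_width: 0.0152
grip_force: 69.5
```

Run:
```python
from h import *
s=r.get_state(); e=s["eef_pos"]; print(e,s["orientation"],s["contact_force"])
im,d,P=see("wrist",["tray"],"i")
for o in r.outline_of("wrist","round_knob_base")[:4]:
    p=pts("wrist",o["pixels"],d,P); q=p[p[:,2]>.09]
    if len(q)>20: print("knob",pca(q),np.median(q[:,2])-e[2])
im,d,P=see("top",["tray"])
p=pts("top",d>0,d,P); q=p[(abs(p[:,0]-.47)<.09)&(abs(p[:,1]+.361)<.06)&(p[:,2]<.02)]; print("floor z",np.percentile(q[:,2],[10,50,90]))
```

```text
[ 0.4740233 -0.3503306  0.2151501] [-3.14151753e+00  1.92989951e-04  2.31320578e-01] [ 0.46570766  0.60507239 -2.38289957]
wrist tray 0.93 [213.  55. 462. 353.] med [ 0.508 -0.352  0.005] lo [ 0.371 -0.438  0.003] hi [ 0.575 -0.279  0.029]
knob (array([ 0.4879, -0.3468,  0.0368,  0.044 ]), 13.9) -0.045023569974206284
top tray 0.78 [448. 258. 468. 312.] med [ 0.533 -0.29   0.007] lo [ 0.477 -0.312  0.001] hi [ 0.57  -0.273  0.032]
floor z [0.00217178 0.00525078 0.00792217]
```

View pics/i.png

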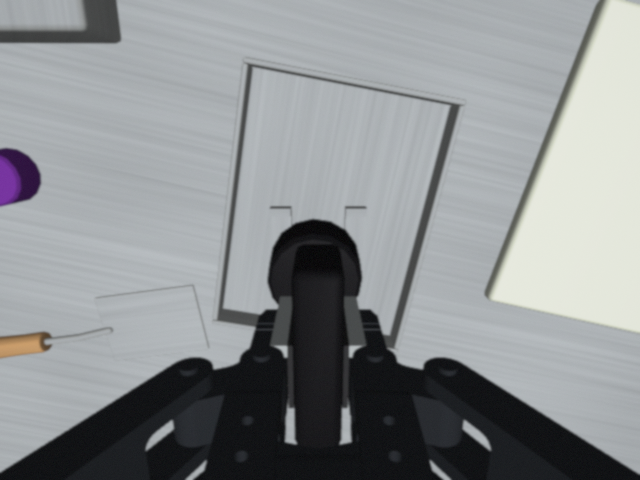

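Picture i: the knob still sits centred on the fork at (315,262). The puller is over the tray, whose rim runs from (245,62) to (462,104) at the far end, and the footprint is well inside. Next is a gentle descent.

>>> carry_out --pt "0 0.2 0.3 0" --pt "-0.1 0.4 1 0" --pt "-0.1 0.6 2 0" --pt "-0.2 0.8 3.2 0" --pt "-0.2 0.8 4.6 0" --pt "-0.2 0.8 6 0" --pt "-0.2 0.8 7.4 0" --pt "-0.2 0.8 8.8 0" --pt "-0.2 0.8 10 0" --pt "-0.2 0.8 11 0"

```text
time_s: 14.27
eef_pos: [0.4736, -0.3571, 0.103]
orientation: [-3.14, 0.002, 0.232]
contact_force: [-0.6, 0.5, -3.2]
gripper_width: 0.0151
grip_force: 69.5
```

>>> carry_out --pt "0 0 0.8 0" --pt "0 0 1.4 0" --pt "0 0 1.8 0" --pt "0 0 2.1 0" --pt "0 0 2.3 0" --pt "0 0 2.4 0" --pt "0 0 2.45 0" --pt "0 0 2.5 0" --pt "0 0 2.5 0" --pt "0 0 2.5 0"

```text
time_s: 15.1
eef_pos: [0.4745, -0.3576, 0.0805]
orientation: [3.141, -0.0, 0.232]
contact_force: [-0.0, 0.2, -2.7]
gripper_width: 0.0151
grip_force: 69.5
```

>>> carry_out --pt "0 0 0.03 0" --pt "0 0 0.06 0" --pt "0 0 0.09 0" --pt "0 0 0.12 0" --pt "0 0 0.14 0" --pt "0 0 0.14 0" --pt "0 0 0.14 0" --pt "0 0 0.14 0" --pt "0 0 0.14 0" --pt "0 0 0.14 0"

```text
time_s: 15.93
eef_pos: [0.4743, -0.3576, 0.0789]
orientation: [3.142, -0.0, 0.232]
contact_force: [-0.0, 0.2, -1.8]
gripper_width: 0.015
grip_force: 69.5
```

>>> carry_out --pt "0 0 0.01 0" --pt "0 0 0.02 0" --pt "0 0 0.03 0" --pt "0 0 0.04 0" --pt "0 0 0.05 0" --pt "0 0 0.05 0" --pt "0 0 0.05 0" --pt "0 0 0.05 0" --pt "0 0 0.05 0" --pt "0 0 0.05 0"

```text
time_s: 16.77
eef_pos: [0.4744, -0.3576, 0.0787]
orientation: [3.141, -0.0, 0.232]
contact_force: [-0.7, 0.7, 3.6]
gripper_width: 0.0153
grip_force: 70.3
```

The puller is in contact with the tray floor, so I release it.

>>> carry_out --pt "0 0 0 0" --pt "0 0 0 0" --pt "0 0 0 0" --pt "0 0 0 0" --pt "0 0 0 0" --pt "0 0 0 0" --pt "0 0 0 0" --pt "0 0 0 0" --pt "0 0 0 0" --pt "0 0 0 0" --grip 0.8

```text
time_s: 17.6
eef_pos: [0.4743, -0.3576, 0.0784]
orientation: [3.142, 0.0, 0.232]
contact_force: [0.1, -0.9, 0.1]
gripper_width: 0.0684
grip_force: 0.0
```

>>> carry_out --pt "0 0 -0.3 0" --pt "0 0 -1 0" --pt "0 0 -2 0" --pt "0 0 -3.5 0" --pt "0 0 -5.5 0" --pt "0 0 -8 0" --pt "0 0 -10.5 0" --pt "0 0 -13 0" --pt "0 0 -15 0" --pt "0 0 -15 0"

```text
time_s: 18.43
eef_pos: [0.4759, -0.3591, 0.235]
orientation: [3.134, -0.007, 0.233]
contact_force: [0.3, 0.4, 0.2]
gripper_width: 0.0681
grip_force: 0.0
```

>>> carry_out --pt "-2 0 0 0" --pt "-4 0 0 0" --pt "-6 0 0 0" --pt "-8 0 0 0" --pt "-10 0 0 0" --pt "-11 0 0 0" --pt "-11 0 0 0" --pt "-11 0 0 0" --pt "-11 0 0 0" --pt "-11 0 0 0"

```text
time_s: 19.27
eef_pos: [0.368, -0.3827, 0.2283]
orientation: [-3.142, -0.0, 0.233]
contact_force: [0.9, -1.2, 0.2]
gripper_width: 0.0683
grip_force: 0.0
```

Run:
```python
from h import *
im,d,P=see("wrist",["puller_grip","round_knob_base","tray"],"j")
im,d,P=see("top",["pan_base","bar_knob_base"])
im,d,P=see("scene",["pan_base","round_knob_base","puller_grip"])
```

```text
wrist puller_grip 0.89 [285.   0. 349. 114.] med [ 0.471 -0.359  0.088] lo [ 0.442 -0.383  0.005] hi [ 0.507 -0.333  0.09 ]
wrist round_knob_base 0.66 [284.  24. 346.  86.] med [ 0.479 -0.345  0.034] lo [ 0.461 -0.374  0.008] hi [ 0.496 -0.334  0.087]
wrist tray 0.68 [197.   0. 448. 223.] med [ 0.44  -0.37   0.005] lo [ 0.369 -0.438  0.003] hi [ 0.529 -0.282  0.029]
top pan_base 0.63 [267. 140. 373. 220.] med [ 0.72  -0.008  0.075] lo [ 0.646 -0.086  0.071] hi [0.779 0.06  0.115]
top pan_base 0.47 [365. 232. 387. 257.] med [ 0.588 -0.108  0.102] lo [ 0.57  -0.129  0.082] hi [ 0.608 -0.09   0.118]
top bar_knob_base 0.59 [364. 234. 387. 259.] med [ 0.588 -0.108  0.102] lo [ 0.57  -0.129  0.084] hi [ 0.607 -0.091  0.118]
scene pan_base 0.8 [298. 245. 372. 313.] med [ 0.708 -0.008  0.076] lo [ 0.648 -0.095  0.07 ] hi [0.783 0.069 0.115]
scene round_knob_base 0.85 [383. 220. 402. 241.] med [0.582 0.201 0.025] lo [0.559 0.185 0.001] hi [0.597 0.223 0.03 ]
scene round_knob_base 0.83 [296. 206. 312. 225.] med [0.453 0.006 0.025] lo [ 0.427 -0.012  0.002] hi [0.464 0.025 0.03 ]
scene round_knob_base 0.67 [155. 250. 173. 269.] med [ 0.492 -0.354  0.033] lo [ 0.468 -0.375  0.011] hi [ 0.504 -0.335  0.064]
scene puller_grip 0.88 [143. 230. 179. 279.] med [ 0.472 -0.364  0.072] lo [ 0.441 -0.386  0.004] hi [ 0.509 -0.337  0.091]
```

View pics/j.png

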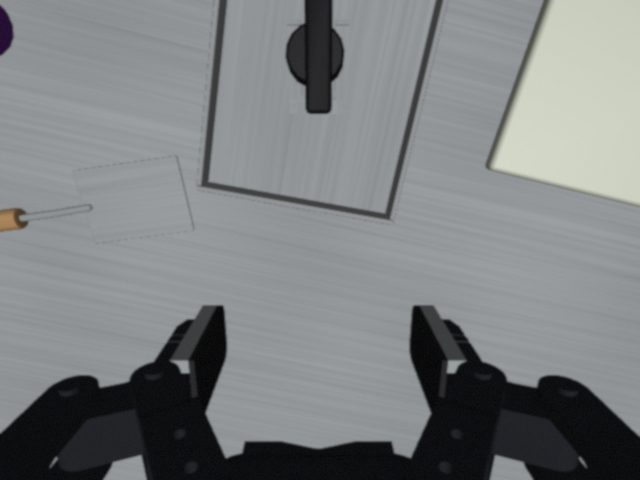

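Picture j: the puller stands upright in the tray at (318,55) with the knob on its fork at (315,55), and the gripper is clear. The pan and the bar knob measure at their original positions.

```bash
python3 -c "
from station import r
print(r.job_done())"
```

```text
the job is handed in; nothing more can be done
None
```

The round knob is off and rests on the puller's fork; the puller stands upright in the tray, released. The bar knob and pan did not move, and the job was handed in at about 20 s; no verdict came back.

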